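# Test two spring plungers and sort them

### The arm

A 7-joint arm with a two-finger parallel gripper is mounted at the origin on a cart in front of the work surface, level with it; the furniture and walls round the work are solid. World frame = base frame: x ahead of the robot, y to its left, z up, the work surface at z = 0. Lengths are in m, angles in rad, forces in N, time in s.
With the tool pointing down it reaches from about 0.4 to 0.875 m from the base axis. Payload 19.3 kg.
Tool frame: the origin (TCP) lies on the centre line of the jaws, within the pads' length; the fingertips stand 25 mm ahead of it and the grasp point (between the pads) lies 6 mm ahead of it; z points along the fingers, y is the direction in which the jaws open and shut (so a half turn about z gives the same grasp; the last joint's range is limited). The gripper opens to 85 mm and grips with 20 to 120 N. Pads are 22 mm wide; open, the fingers measure 114 mm over their backs; the gripper's body (76 mm by 85 mm) begins 54 mm behind the grasp point. The pads swing forward as they close: fully open they stand 13 mm farther back than shut.
Start: joints at [-1.32, 0.521, -0.036, 1.599, 0.021, 1.021, -0.113], TCP at [0.197, 0.593, 0.256] pointing down, gripper open.
Joint ranges: [-2.91, 2.91], [-0.3, 2.13], [-1.5, 1.42], [0.17, 2.43], [-1.26, 4.41], [0.16, 1.93], [-2.52, 2.52]. Speed limits (rad/s): [1.89, 1.89, 2.39, 2.39, 3.01, 3.01, 3.01].

### API

Orientations are given as a rotation vector (axis times angle).
In Python, from rig import telemetry, cams, ticket gives the robot as it stands. The module is installed in compiled form; this text tells all that it offers.
- The arm moves only by the shell command python3 -m pendant 'ROWS' [FORCE]. ROWS is JSON, a list of rows, each an object of numbers: "tx", "ty", "tz": the shift along the world's x, y, z in m; "rx", "ry", "rz": the turn, a rotation vector about the world's x, y, z in rad; "jaw": the gripper command: -1 is shut, 1 is fully open, values between are in proportion. A call has 1 to 8 rows; each row is the pose to reach, as a shift and turn from the pose commanded when the call began; what a row does not reach only later rows make up. A row lasts 1/12 s, in which the tool goes at most 41.7 mm and 7.16 degrees, less where a joint would pass 70% of its speed; a pose out of reach is approached as far as the arm can. A call with a gripper value outside its range is refused whole. The fingers move at their own pace and stop on an object; FORCE is the grip in N (left out, the last holds). Time passes only in rows, so rows that repeat a pose let the fingers close. It gives the time, the measured TCP pose, the force and the opening at its end, in the units of the state.
- telemetry.get_state(): the state, without advancing time (a new reading comes with each control period).
- cams.read_camera(name): name is "side" or "top"; returns the picture (480x640x3 uint8, blue, green, red); there is no depth.
- cams.camera_model(name): a dict with "fx", "fy", "cx", "cy" (pixels), "k1" (the pictures are not rectified: a ray, as slopes to the right and down, at radius r is drawn at 1 + k1 r^2 times it, then the intrinsics apply), "world_to_cam" (4x4, takes a point from world to camera coordinates). Camera axes: x right, y down, z forward; pixel columns grow to the right and rows downward; lengths in m; the calibration is good to about 2 mm. A picture is of the moment at which its call begins. camera_model takes no time and is no camera call.
- ticket.sign_off(): hands the job in, once; it reports no verdict.
The state is a dict: "time": time; "q": joint angles; "qd": joint speeds; "joint_efforts": joint torques, N m; "ee_pos": TCP position; "ee_rot": TCP orientation; "force": force on the tool from outside, world axes, zero at the start; "torque": the same for the moment, N m; "finger_gap": finger opening in m.
Only numpy, scipy, OpenCV 4.12 (cv2) and the standard library are available. Lean on these libraries where they do the work, as an engineer would, in place of code of your own. Each camera call takes 0.05 s, during which the arm holds its last target. There are 200 camera calls.

### The job

Draw each sprung plunger out of the blue rack by its nose, lay it down and take it again by the barrel, and press its nose gently about half-way in (5 mm or a little more) against the steel plate of the test stand to feel its spring. Lay the tired (softer) one in the black tray, and load the sound (stiffer) one into the brass carrier: nose against the end plate, pushed in until the tail drops behind the shoulder. Leave the loose bearing and bolt where they are.

Things in the scene. Friction and masses are not known exactly. Their poses are not given: they have to be found in the camera images.
- plunger_p: one of two sprung plungers that look the same: square barrel 26 x 26 x 70 mm, grey with an orange band and brass front, 0.15 kg; steel nose (12 mm round rod, tapering to 8 mm in the last 4 mm) 40 mm out of its -x end, sliding 12 mm in against a spring. Origin: barrel centre; x runs from nose to tail, z up at the start. Starts level in a rack lane, only the nose exposed, pointing to the robot
- plunger_q: the other plunger, same shape and frame. Of the two, one spring is sound (about 10 N with the nose 5 mm in, 17 N at 9 mm, 23 N at the 12 mm stop), one is tired (about 3.2 N at 5 mm, 6.4 N at the stop); which is which cannot be seen, and where each lies changes from run to run. The noses spring back and cannot be pulled out farther
- plunger_p_tip (a point): end of plunger_p's nose, on its axis: 75 mm from the barrel's centre along its -x when the nose is out, less when it is pushed in
- plunger_q_tip (a point): the same point of plunger_q
- rack: blue fixed rack, 85 x 170 x 70 mm, with two level lanes 30 x 30 mm, 71 mm deep, open to its -x (the robot), shut above and behind. Origin: centre of its underside, x to its back, z up. Lane centres at y = +40 and -40 mm, floors 32 mm up, mouths at x = -36 mm; a plunger in a lane has its axis 45 mm up and its nose 40 mm out of the mouth
- test_stand: fixed stand, base 175 x 56 x 10 mm. Origin: at bench height under its rail's centre line, x along the rail away from the plate, z up. Aluminium rail 22 mm wide from x = 15 to 90 mm, top 30 mm up; a plunger laid on it has its axis 43 mm up, and its nose, towards -x, hangs free over the gap before the plate
- anvil: upright steel test plate of the stand, 12 mm thick, 56 mm wide, top 68 mm up; same origin and axes as test_stand. Its working face lies at x = -60 mm and looks to +x
- carrier: fixed carrier, base 150 x 56 x 10 mm. Origin: at bench height under its rail's line, x along the rail away from the end plate, z up. Rail 22 mm wide, x = -5 to 45 mm, top 30 mm up; at x = 45 mm a brass shoulder, 34 mm wide, rises 10 mm above the rail. Plate face to shoulder: 105 mm, so a 110 mm plunger fits only with its nose 5 mm in; loaded, its barrel centre is at x = 10, z = 43 mm
- carrier_plate: upright brass end plate of the carrier, 10 mm thick, 50 mm wide, top 78 mm up; origin and axes of the carrier. Its face lies at x = -60 mm and looks to +x; the loaded plunger's nose bears on it
- scrap_tray: black plastic parts tray, fixed, 202 mm along its x, 242 mm along its y, 62 mm high, floor about 4 mm thick, inner floor about 148 x 186 mm. Origin: centre of its underside, z up
- bearing_1: loose ball bearing, 42 mm across, 14 mm high, lying on the bench; leave it. Origin: centre of its underside
- bolt_long: loose bolt, 17 x 67 x 17 mm, lying on the bench; leave it. Origin: underside of its middle

How it is judged:
On the way, in this order (a step that is already met when the one before it is completed fails the run):
1. one plunger is pressed against the test plate, its nose at least 4 mm in (((x of plunger_p_tip in the frame of plunger_p above -0.071 m and contact force between plunger_p and anvil above 1 N) or (x of plunger_q_tip in the frame of plunger_q above -0.071 m and contact force between plunger_q and anvil above 1 N))), for 0.2 s.
2. it is let go of (neither plunger is held or pressed) (contact force between the fingers and plunger_p below 0.1 N and contact force between the fingers and plunger_q below 0.1 N and contact force between each of plunger_p, plunger_q and anvil below 0.5 N), for 0.1 s.
3. the other plunger is pressed against the test plate, its nose at least 4 mm in, the first one lying somewhere outside the place it came from ((((x of plunger_p_tip in the frame of plunger_p above -0.071 m and contact force between plunger_p and anvil above 1 N) and distance of plunger_q from where it was at the start of the episode above 0.03 m) or ((x of plunger_q_tip in the frame of plunger_q above -0.071 m and contact force between plunger_q and anvil above 1 N) and distance of plunger_p from where it was at the start of the episode above 0.03 m))), for 0.2 s.
At the end, for the whole second after the job is handed in: The tired plunger lies at rest in the black tray (centre within 85 x 105 mm of the tray's, under 45 mm high); the sound one lies at rest on the carrier's rail, in line with it to 0.15 rad and 12 mm, tail in front of the shoulder, its nose pressing the end plate with over 6 N (((x of plunger_q in the frame of scrap_tray between -0.085 and 0.085 m and y of plunger_q in the frame of scrap_tray between -0.105 and 0.105 m and height (world z) of plunger_q below 0.045 m and x of plunger_p in the frame of carrier between 0.003 and 0.016 m and y of plunger_p in the frame of carrier between -0.012 and 0.012 m and z of plunger_p in the frame of carrier between 0.039 and 0.047 m and angle between the x axis of plunger_p and the x axis of carrier, either way round below 0.15 rad and contact force between plunger_p and carrier_plate above 6 N and linear speed of each of plunger_p, plunger_q below 0.02 m/s) or (x of plunger_p in the frame of scrap_tray between -0.085 and 0.085 m and y of plunger_p in the frame of scrap_tray between -0.105 and 0.105 m and height (world z) of plunger_p below 0.045 m and x of plunger_q in the frame of carrier between 0.003 and 0.016 m and y of plunger_q in the frame of carrier between -0.012 and 0.012 m and z of plunger_q in the frame of carrier between 0.039 and 0.047 m and angle between the x axis of plunger_q and the x axis of carrier, either way round below 0.15 rad and contact force between plunger_q and carrier_plate above 6 N and linear speed of each of plunger_p, plunger_q below 0.02 m/s))); the robot touches nothing.
It fails at once if the test plate is pushed with more than 35 N (contact force between anvil and anything else above 35 N).
It fails at once if the loose bearing or the bolt is moved by more than 30 mm (distance of any of bearing_1, bolt_long from where it was at the start of the episode above 0.03 m).
It also fails if it takes over 72 s, if anything falls off the work surface, if the arm or the gripper's body presses on something with over 40 N, if the wrist force passes 120 N, or if a joint passes its speed limit or range.

## Working session

There is one attempt and no reset: what is moved stays moved. The work goes in short steps, Python scripts to look and compute and a shell command to move; the robot and the scene stay as the last step left them, time stands still between calls to the robot, and variables do not carry over. Pictures are saved under pics/ and viewed, about 8 in all and at most 12, crops included, and the job is handed in when it is done.

```bash
mkdir -p pics; python3 - <<'E'
from rig import telemetry,cams
import cv2,numpy as np
for n in("side","top"):
    cv2.imwrite(f"pics/{n}0.png",cams.read_camera(n)); m=cams.camera_model(n); print(n,{k:(np.round(v,4).tolist()) for k,v in m.items()})
s=telemetry.get_state(); print({k:np.round(v,4).tolist() for k,v in s.items()})
E
```

```text
side {'fx': 505.8565, 'fy': 505.8565, 'cx': 316.9108, 'cy': 237.3947, 'k1': -0.0282, 'world_to_cam': [[0.9576, -0.2882, -0.0045, -0.5067], [-0.1886, -0.6147, -0.7658, 0.1701], [0.2179, 0.7342, -0.643, 1.2026], [0.0, 0.0, 0.0, 1.0]]}
top {'fx': 555.1472, 'fy': 555.1472, 'cx': 333.9686, 'cy': 240.4275, 'k1': -0.1694, 'world_to_cam': [[-0.0233, -0.9997, -0.006, 0.045], [-0.9732, 0.0241, -0.2285, 0.5312], [0.2286, 0.0005, -0.9735, 1.1041], [0.0, 0.0, 0.0, 1.0]]}
{'time': 0.1, 'q': [-1.3202, 0.522, -0.0364, 1.5999, 0.0212, 1.0211, -0.1128], 'qd': [0.0004, -0.0002, -0.0004, -0.0005, -0.0007, 0.0013, 0.0013], 'joint_efforts': [0.0024, -92.8484, 1.9836, -37.0535, 0.0181, 0.0054, 0.0], 'ee_pos': [0.197, 0.5929, 0.2558], 'ee_rot': [-0.5018, -3.1012, 0.0015], 'force': [0.2581, 0.0941, 0.5712], 'torque': [0.0362, 0.0129, -0.0114], 'finger_gap': 0.0856}
```

View pics/top0.png

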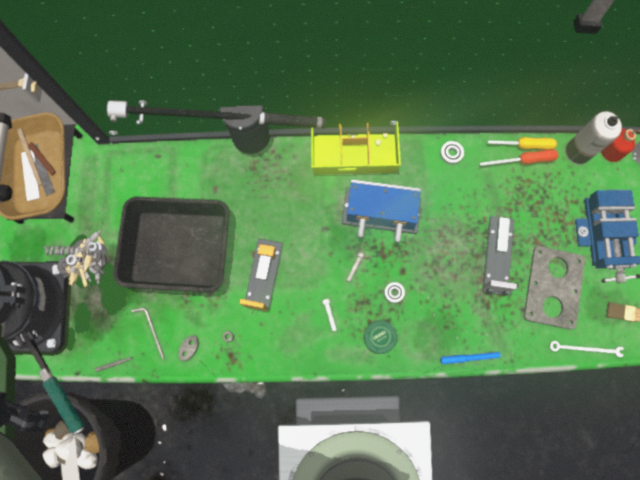

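View pics/side0.png

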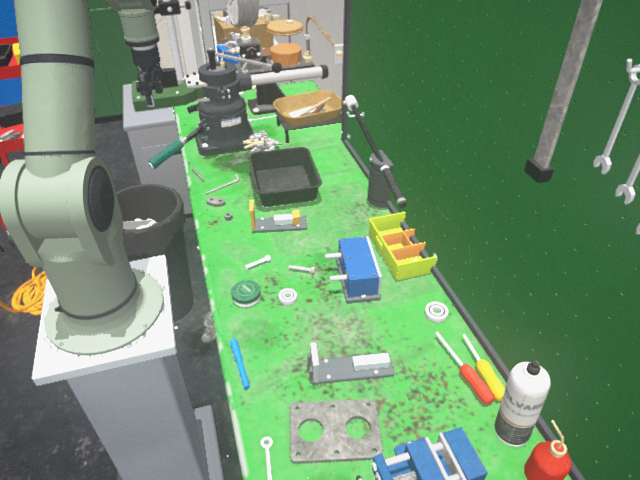

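The top view shows the rack at (382,207) with noses towards (361,230) and (398,233), the carrier at (262,275), the test stand at (499,256), the tray at (173,245) and the bearing at (395,292). The side view agrees. Next: enlarged crops.

```bash
cat > h.py <<'E'
import numpy as np, cv2
from scipy.optimize import least_squares
from rig import telemetry,cams
def ray(n,u,v):
    m=cams.camera_model(n); d=np.array([(u-m["cx"])/m["fx"],(v-m["cy"])/m["fy"]]); s=d.copy()
    for _ in range(20): s=d/(1+m["k1"]*(s@s))
    T=np.array(m["world_to_cam"]); R=T[:3,:3]
    return -R.T@T[:3,3], R.T@np.r_[s,1]
def at_z(n,u,v,z):
    c,d=ray(n,u,v); return c+d*(z-c[2])/d[2]
def proj(n,p):
    m=cams.camera_model(n); T=np.array(m["world_to_cam"]); c=T[:3,:3]@np.asarray(p,float)+T[:3,3]; s=c[:2]/c[2]
    s=s*(1+m["k1"]*(s@s)); return np.array([m["fx"]*s[0]+m["cx"],m["fy"]*s[1]+m["cy"]])
def crop(im,x,y,w,h,k): return cv2.resize(im[y:y+h,x:x+w],None,fx=k,fy=k,interpolation=cv2.INTER_CUBIC)
E
python3 - <<'E'
from h import *
a=cv2.imread("pics/top0.png"); b=cv2.imread("pics/side0.png")
cv2.imwrite("pics/t1.png",np.hstack([crop(a,335,170,100,110,4),crop(a,475,205,50,110,4),crop(a,235,225,50,110,4)]))
cv2.imwrite("pics/s1.png",np.vstack([np.hstack([crop(b,300,335,100,60,4),crop(b,240,190,100,60,4)]),np.hstack([crop(b,315,225,100,80,4),crop(a,110,190,130,104,4)[:320,:400]])]))
E
```

```text
(no output)
```

View pics/t1.png

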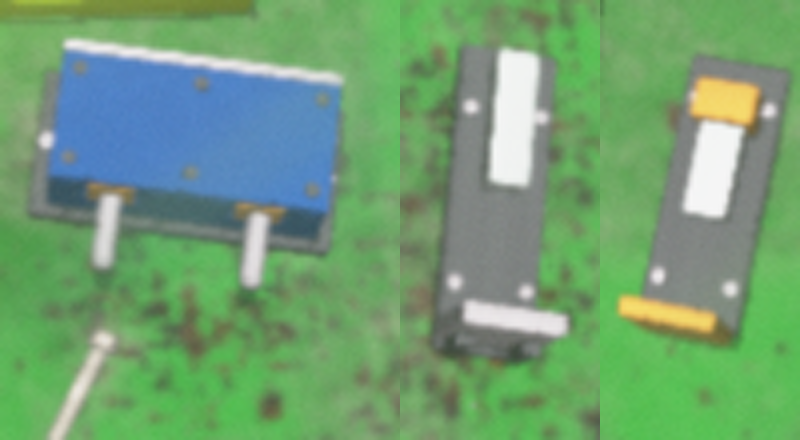

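View pics/s1.png

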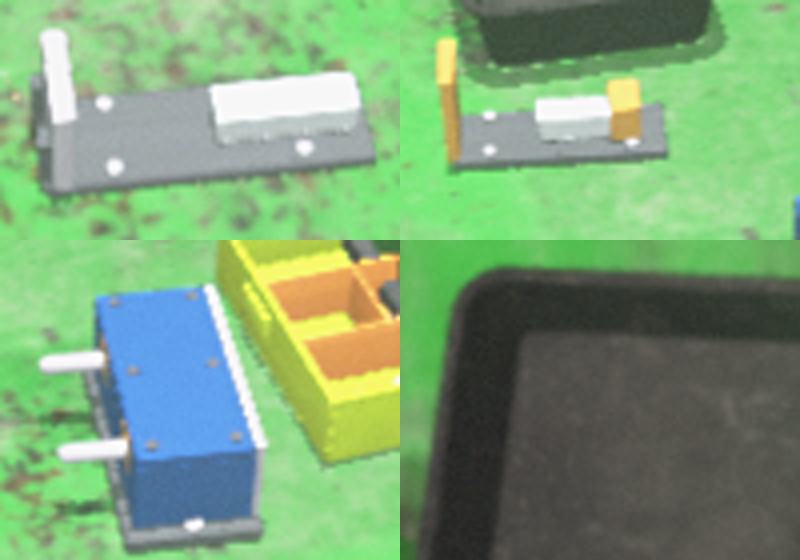

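Pixel positions have been read off both crops: nose tips at about (360.5,236) and (397.5,241) in top, plus the plate and rail corners of both fixtures. Fitting poses from both cameras.

```bash
cat > fit.py <<'E'
from h import *
def T(o,s,ox,oy): return lambda u,v:((u-ox)/s+o[0]-.0,(v-oy)/s+o[1])
def fit(name,pts,x0):
    def f(p):
        c,s=np.cos(p[2]),np.sin(p[2]); r=[]
        for n,(u,v),(x,y,z) in pts:
            r+=list(proj(n,[p[0]+c*x-s*y,p[1]+s*x+c*y,z])-[u,v])
        return np.array(r)
    o=least_squares(f,x0,loss="soft_l1",x_scale=[.01,.01,.1]); print(name,o.x.round(4)); print(f(o.x).reshape(-1,2).round(1).tolist())
a=T((335,170),4,0,0); b=T((475,205),4,400,0); c=T((235,225),4,600,0)
d=T((300,335),4,0,0); e=T((240,190),4,400,0); g=T((315,225),4,0,240)
m=1e-3
def P(n,t,L): return [(n,t(*uv),np.array(p)*m) for uv,p in L]
fit("rack",P("top",a,[((102,266),(-76,40,45)),((250,286),(-76,-40,45)),((109,195),(-36,40,45)),((260,213),(-36,-40,45))])+P("side",g,[((42,365),(-76,40,45)),((61,453),(-76,-40,45)),((103,361),(-36,40,45)),((128,448),(-36,-40,45))]),[.55,-.03,0])
fit("stand",P("top",b,[((467,302),(-60,28,68)),((568,316),(-60,-28,68)),((465,324),(-72,28,68)),((566,335),(-72,-28,68)),((489,183),(15,11,30)),((530,187),(15,-11,30)),((499,50),(90,11,30)),((541,51),(90,-11,30))])+P("side",d,[((210,87),(15,11,30)),((353,72),(90,11,30)),((360,107),(90,-11,30)),((216,125),(15,-11,30)),((75,120),(-60,-28,68)),((65,32),(-60,28,68))]),[.45,-.3,0])
fit("carrier",P("top",c,[((621,296),(-60,25,78)),((717,316),(-60,-25,78)),((619,315),(-70,25,78)),((713,332),(-70,-25,78)),((683,213),(-5,11,30)),((724,217),(-5,-11,30)),((691,110),(45,17,40)),((756,124),(45,-17,40))])+P("side",e,[((537,98),(-5,11,30)),((540,120),(-5,-11,30)),((457,40),(-60,25,78)),((458,83),(-60,-25,78))]),[.45,.17,0])
for uv in [(125,200),(229,203),(220,292),(118,286)]: print("tray",at_z("top",*uv,.06).round(3))
print("bearing",at_z("top",395,292,.014).round(3),"bolt",at_z("top",360.5,255,.01).round(3),at_z("top",349,279,.01).round(3),"bolt2",at_z("top",325,300,.01).round(3),at_z("top",333,330,.01).round(3))
E
python3 fit.py
```

```text
rack [ 0.6125 -0.0757 -0.1549]
[[-0.1, -0.1], [0.1, -0.4], [0.4, -0.3], [-0.4, -0.1], [-0.4, 0.3], [-0.2, 0.4], [0.0, -0.3], [-0.5, 0.0]]
stand [ 0.4925 -0.3318 -0.1737]
[[-0.1, -0.6], [0.6, -0.4], [-0.1, -0.5], [0.6, 0.5], [0.3, -0.7], [-0.2, -0.2], [0.5, -0.2], [-0.4, 1.0], [-0.2, 0.1], [-0.8, 0.2], [-0.2, 0.1], [0.1, -0.7], [0.2, 0.0], [-0.6, -0.5]]
carrier [ 0.4654  0.1883 -0.2063]
[[0.3, -0.6], [0.2, -1.0], [-0.2, -0.5], [0.2, -0.2], [0.5, -0.9], [0.3, -0.0], [0.0, 0.9], [-0.8, 0.2], [-0.2, 0.6], [-0.8, -0.2], [-1.1, -0.6], [-1.6, -0.5]]
tray [0.635 0.49  0.06 ]
tray [0.621 0.256 0.06 ]
tray [0.428 0.272 0.06 ]
tray [0.444 0.494 0.06 ]
bearing [ 0.426 -0.096  0.014] bolt [ 0.51  -0.025  0.01 ] [0.458 0.002 0.01 ] bolt2 [0.413 0.055 0.01 ] [0.349 0.039 0.01 ]
```

```bash
python3 -m pendant '[{"tx":0.14,"ty":-0.27,"rz":0.166,"jaw":0},{"tx":0.14,"ty":-0.27,"rz":0.166,"jaw":0},{"tx":0.14,"ty":-0.27,"rz":0.166,"jaw":0},{"tx":0.14,"ty":-0.27,"rz":0.166,"jaw":0},{"tx":0.14,"ty":-0.27,"rz":0.166,"jaw":0},{"tx":0.14,"ty":-0.27,"rz":0.166,"jaw":0},{"tx":0.14,"ty":-0.27,"rz":0.166,"jaw":0},{"tx":0.14,"ty":-0.27,"rz":0.166,"jaw":0}]' 60
python3 -m pendant '[{"tx":0.14,"ty":-0.27,"jaw":0},{"tx":0.14,"ty":-0.27,"jaw":0},{"tx":0.14,"ty":-0.27,"jaw":0},{"tx":0.14,"ty":-0.27,"jaw":0},{"tx":0.14,"ty":-0.27,"jaw":0},{"tx":0.14,"ty":-0.27,"jaw":0},{"tx":0.14,"ty":-0.27,"jaw":0},{"tx":0.14,"ty":-0.27,"jaw":0}]'
```

```text
$[0]: bad value
$[0]: bad value
```

```bash
python3 -m pendant '[{"tx":0.02,"ty":-0.03,"tz":0.0,"rx":0.0,"ry":0.0,"rz":0.1,"jaw":0.0}]' 60; python3 -m pendant '[{"tx":0.02,"ty":-0.03,"rz":0.066}]'
```

```text
time: 0.18
ee_pos: [0.2126, 0.5666, 0.2554]
ee_rot: [-0.34, -3.12, -0.002]
force: [0.5, 1.0, -0.6]
finger_gap: 0.0753$[0]: bad value
```

```bash
python3 -m pendant '[{"tx":0.14,"ty":-0.27,"tz":0,"rx":0,"ry":0,"rz":0.066,"jaw":0},{"tx":0.14,"ty":-0.27,"tz":0,"rx":0,"ry":0,"rz":0.066,"jaw":0},{"tx":0.14,"ty":-0.27,"tz":0,"rx":0,"ry":0,"rz":0.066,"jaw":0},{"tx":0.14,"ty":-0.27,"tz":0,"rx":0,"ry":0,"rz":0.066,"jaw":0},{"tx":0.14,"ty":-0.27,"tz":0,"rx":0,"ry":0,"rz":0.066,"jaw":0},{"tx":0.14,"ty":-0.27,"tz":0,"rx":0,"ry":0,"rz":0.066,"jaw":0},{"tx":0.14,"ty":-0.27,"tz":0,"rx":0,"ry":0,"rz":0.066,"jaw":0},{"tx":0.14,"ty":-0.27,"tz":0,"rx":0,"ry":0,"rz":0.066,"jaw":0}]'
python3 -m pendant '[{"tx":0.14,"ty":-0.27,"tz":0,"rx":0,"ry":0,"rz":0,"jaw":0},{"tx":0.14,"ty":-0.27,"tz":0,"rx":0,"ry":0,"rz":0,"jaw":0},{"tx":0.14,"ty":-0.27,"tz":0,"rx":0,"ry":0,"rz":0,"jaw":0},{"tx":0.14,"ty":-0.27,"tz":0,"rx":0,"ry":0,"rz":0,"jaw":0},{"tx":0.14,"ty":-0.27,"tz":0,"rx":0,"ry":0,"rz":0,"jaw":0},{"tx":0.14,"ty":-0.27,"tz":0,"rx":0,"ry":0,"rz":0,"jaw":0},{"tx":0.14,"ty":-0.27,"tz":0,"rx":0,"ry":0,"rz":0,"jaw":0},{"tx":0.14,"ty":-0.27,"tz":0,"rx":0,"ry":0,"rz":0,"jaw":0}]'
```

```text
time: 0.85
ee_pos: [0.3593, 0.2877, 0.2563]
ee_rot: [0.251, 3.131, -0.003]
force: [0.5, -0.7, 0.7]
finger_gap: 0.0424
time: 1.52
ee_pos: [0.4987, 0.0174, 0.2563]
ee_rot: [0.251, 3.131, -0.003]
force: [0.8, -0.2, -0.7]
finger_gap: 0.0426
```

```bash
python3 -m pendant '[{"tx":0.025,"ty":-0.062,"tz":-0.07,"rx":0,"ry":0,"rz":0,"jaw":0},{"tx":0.05,"ty":-0.124,"tz":-0.14,"rx":0,"ry":0,"rz":0,"jaw":0},{"tx":0.05,"ty":-0.124,"tz":-0.14,"rx":0,"ry":0,"rz":0,"jaw":0},{"tx":0.05,"ty":-0.124,"tz":-0.14,"rx":0,"ry":0,"rz":0,"jaw":0},{"tx":0.05,"ty":-0.124,"tz":-0.14,"rx":0,"ry":0,"rz":0,"jaw":0},{"tx":0.05,"ty":-0.124,"tz":-0.14,"rx":0,"ry":0,"rz":0,"jaw":0},{"tx":0.05,"ty":-0.124,"tz":-0.14,"rx":0,"ry":0,"rz":0,"jaw":0},{"tx":0.05,"ty":-0.124,"tz":-0.14,"rx":0,"ry":0,"rz":0,"jaw":0}]'; python3 - <<'E'
from h import *
cv2.imwrite("pics/t2.png",np.hstack([crop(cams.read_camera("top"),320,150,130,130,3),crop(cams.read_camera("side"),300,190,130,130,3)]))
E
```

```text
time: 2.18
ee_pos: [0.547, -0.1004, 0.1165]
ee_rot: [-0.243, -3.132, -0.0]
force: [-0.3, 0.9, 0.6]
finger_gap: 0.0429
```

View pics/t2.png

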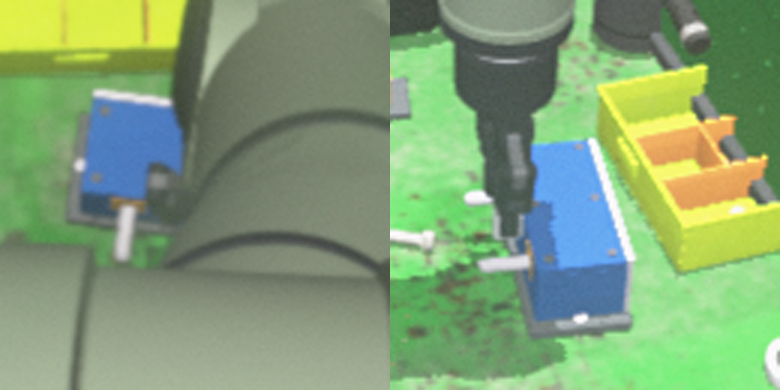

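The arm hides much of the top view. In the side view the gripper is over the nearer nose (nose at crop (505,265)), slightly towards the wall. Descend and grip.

```bash
python3 -m pendant '[{"tx":0.002,"ty":-0.006,"tz":0,"rx":0,"ry":0,"rz":0,"jaw":0},{"tx":0.002,"ty":-0.006,"tz":-0.03,"rx":0,"ry":0,"rz":0,"jaw":0},{"tx":0.002,"ty":-0.006,"tz":-0.05,"rx":0,"ry":0,"rz":0,"jaw":0},{"tx":0.002,"ty":-0.006,"tz":-0.0635,"rx":0,"ry":0,"rz":0,"jaw":0},{"tx":0.002,"ty":-0.006,"tz":-0.0635,"rx":0,"ry":0,"rz":0,"jaw":0}]' && python3 -m pendant '[{"tx":0,"ty":0,"tz":0,"rx":0,"ry":0,"rz":0,"jaw":-1},{"tx":0,"ty":0,"tz":0,"rx":0,"ry":0,"rz":0,"jaw":-1},{"tx":0,"ty":0,"tz":0,"rx":0,"ry":0,"rz":0,"jaw":-1},{"tx":0,"ty":0,"tz":0,"rx":0,"ry":0,"rz":0,"jaw":-1},{"tx":0,"ty":0,"tz":0,"rx":0,"ry":0,"rz":0,"jaw":-1},{"tx":0,"ty":0,"tz":0,"rx":0,"ry":0,"rz":0,"jaw":-1}]' 60
```

```text
time: 2.7
ee_pos: [0.5482, -0.1065, 0.0511]
ee_rot: [-0.242, -3.13, -0.0]
force: [-0.5, 0.3, -0.5]
finger_gap: 0.0429
time: 3.2
ee_pos: [0.5497, -0.1069, 0.0537]
ee_rot: [0.243, 3.131, 0.0]
force: [-0.3, 0.0, 9.2]
finger_gap: 0.0102
```

```bash
python3 -m pendant '[{"tx":-0.01,"ty":0.0015,"tz":0,"rx":0,"ry":0,"rz":0,"jaw":-1},{"tx":-0.02,"ty":0.003,"tz":0,"rx":0,"ry":0,"rz":0,"jaw":-1},{"tx":-0.03,"ty":0.0047,"tz":0,"rx":0,"ry":0,"rz":0,"jaw":-1},{"tx":-0.03,"ty":0.0047,"tz":0,"rx":0,"ry":0,"rz":0,"jaw":-1}]'; python3 - <<'E'
from h import *
cv2.imwrite("pics/s3.png",crop(cams.read_camera("side"),300,210,120,110,5))
E
```

```text
time: 3.53
ee_pos: [0.5181, -0.1021, 0.0533]
ee_rot: [-0.243, -3.132, -0.0]
force: [-0.5, 1.0, 3.9]
finger_gap: 0.0097
```

View pics/s3.png

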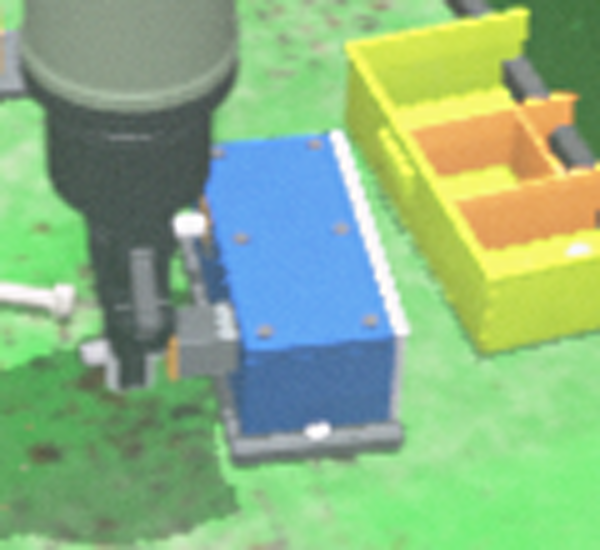

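The plunger is coming out: nose held at (125,355), tip at (95,352), orange front visible at (175,355). Continue to full withdrawal, then lift.

```bash
python3 -m pendant '[{"tx":-0.015,"ty":0.0023,"tz":0,"rx":0,"ry":0,"rz":0,"jaw":-1},{"tx":-0.03,"ty":0.0047,"tz":0,"rx":0,"ry":0,"rz":0,"jaw":-1},{"tx":-0.045,"ty":0.007,"tz":0,"rx":0,"ry":0,"rz":0,"jaw":-1},{"tx":-0.055,"ty":0.0086,"tz":0.002,"rx":0,"ry":0,"rz":0,"jaw":-1},{"tx":-0.06,"ty":0.009,"tz":0.02,"rx":0,"ry":0,"rz":0,"jaw":-1},{"tx":-0.06,"ty":0.009,"tz":0.05,"rx":0,"ry":0,"rz":0,"jaw":-1},{"tx":-0.06,"ty":0.009,"tz":0.08,"rx":0,"ry":0,"rz":0,"jaw":-1},{"tx":-0.06,"ty":0.009,"tz":0.08,"rx":0,"ry":0,"rz":0,"jaw":-1}]'; python3 - <<'E'
from h import *
cv2.imwrite("pics/s4.png",crop(cams.read_camera("side"),260,180,140,130,5))
c,s=np.cos(-.174),np.sin(-.174)
for x in(-6,40,52): print(x,.4925+c*x/1e3,-.3318+s*x/1e3)
E
```

```text
time: 4.25
ee_pos: [0.4613, -0.0936, 0.1372]
ee_rot: [0.243, 3.126, 0.0]
force: [2.4, -2.2, -0.6]
finger_gap: 0.0098
-6 0.4865905990720983 -0.3307612600550115
40 0.5318960061860112 -0.33872493296659
52 0.5437148080418146 -0.34080241285656704
```

View pics/s4.png

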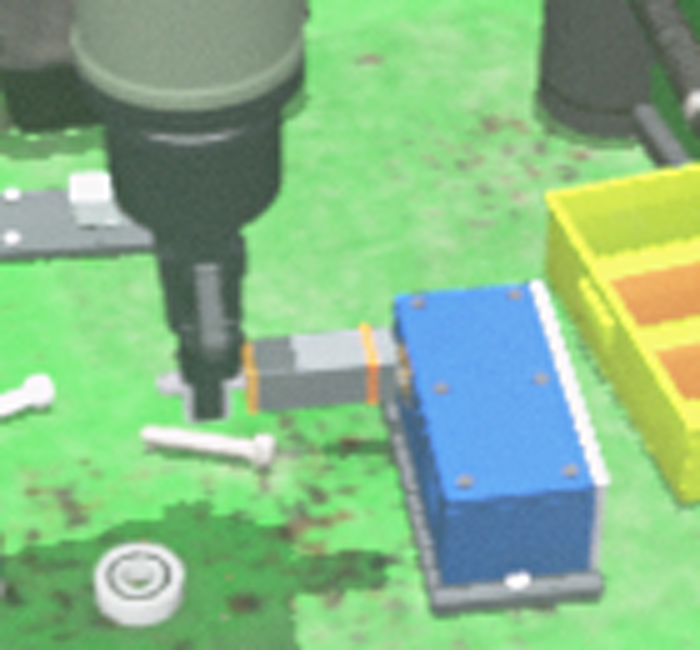

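The side view shows the plunger clear of the rack, level in the jaws (nose held at (210,385), barrel (310,370)). Carry it over the test stand.

```bash
python3 -m pendant '[{"tx":0.003,"ty":-0.035,"tz":0,"rx":0,"ry":0,"rz":-0.019,"jaw":-1},{"tx":0.007,"ty":-0.07,"tz":0,"rx":0,"ry":0,"rz":-0.019,"jaw":-1},{"tx":0.012,"ty":-0.11,"tz":0,"rx":0,"ry":0,"rz":-0.019,"jaw":-1},{"tx":0.016,"ty":-0.15,"tz":0,"rx":0,"ry":0,"rz":-0.019,"jaw":-1},{"tx":0.02,"ty":-0.19,"tz":0,"rx":0,"ry":0,"rz":-0.019,"jaw":-1},{"tx":0.026,"ty":-0.22,"tz":0,"rx":0,"ry":0,"rz":-0.019,"jaw":-1},{"tx":0.026,"ty":-0.237,"tz":0,"rx":0,"ry":0,"rz":-0.019,"jaw":-1},{"tx":0.026,"ty":-0.237,"tz":0,"rx":0,"ry":0,"rz":-0.019,"jaw":-1}]'; python3 -m pendant '[{"tx":0,"ty":0,"tz":-0.03,"rx":0,"ry":0,"rz":0,"jaw":-1},{"tx":0,"ty":0,"tz":-0.06,"rx":0,"ry":0,"rz":0,"jaw":-1},{"tx":0,"ty":0,"tz":-0.07,"rx":0,"ry":0,"rz":0,"jaw":-1},{"tx":0,"ty":0,"tz":-0.07,"rx":0,"ry":0,"rz":0,"jaw":-1},{"tx":0,"ty":0,"tz":-0.07,"rx":0,"ry":0,"rz":0,"jaw":-1}]'
```

```text
time: 4.97
ee_pos: [0.4841, -0.3345, 0.1318]
ee_rot: [-0.28, -3.128, 0.002]
force: [-1.1, 0.7, -3.0]
finger_gap: 0.0101
time: 5.38
ee_pos: [0.4851, -0.3299, 0.0628]
ee_rot: [-0.272, -3.129, -0.001]
force: [-0.6, 0.4, -1.0]
finger_gap: 0.0097
```

```bash
python3 -m pendant '[{"tx":0,"ty":0,"tz":-0.005,"rx":0,"ry":0,"rz":0,"jaw":-1},{"tx":0,"ty":0,"tz":-0.009,"rx":0,"ry":0,"rz":0,"jaw":-1},{"tx":0,"ty":0,"tz":-0.009,"rx":0,"ry":0,"rz":0,"jaw":-1}]'; python3 -m pendant '[{"tx":0,"ty":0,"tz":-0.002,"rx":0,"ry":0,"rz":0,"jaw":-1},{"tx":0,"ty":0,"tz":-0.002,"rx":0,"ry":0,"rz":0,"jaw":-1}]';python3 - <<'E'
from h import *
cv2.imwrite("pics/s5.png",crop(cams.read_camera("side"),280,290,140,120,5))
E
```

```text
time: 5.63
ee_pos: [0.4853, -0.3302, 0.054]
ee_rot: [0.272, 3.129, -0.0]
force: [-0.3, 0.4, -1.4]
finger_gap: 0.0098
time: 5.8
ee_pos: [0.4854, -0.3304, 0.0521]
ee_rot: [0.273, 3.129, -0.001]
force: [-0.5, -0.4, 2.4]
finger_gap: 0.0097
```

View pics/s5.png

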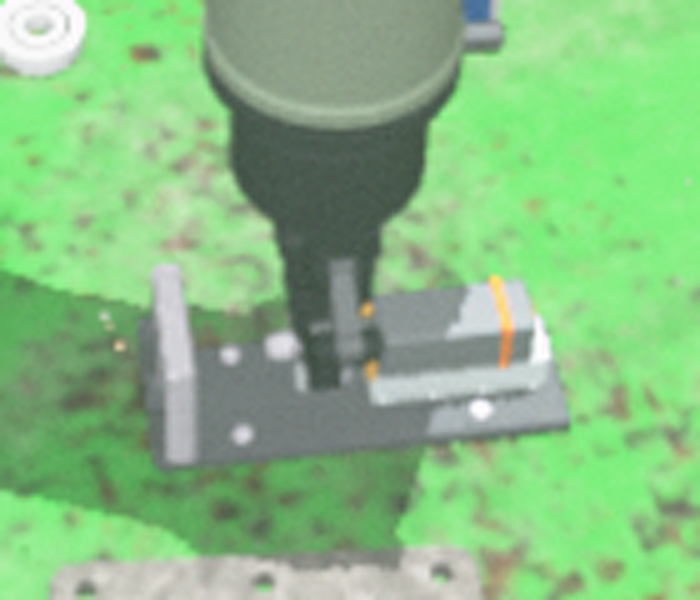

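The plunger rests on the rail, in line with it (barrel from (365,345) to (535,325)). Release, regrip by the barrel.

```bash
python3 -m pendant '[{"tx":0,"ty":0,"tz":0,"rx":0,"ry":0,"rz":0,"jaw":0.1},{"tx":0,"ty":0,"tz":0,"rx":0,"ry":0,"rz":0,"jaw":0.1},{"tx":0,"ty":0,"tz":0,"rx":0,"ry":0,"rz":0,"jaw":0.1},{"tx":0,"ty":0,"tz":0.03,"rx":0,"ry":0,"rz":0,"jaw":0.1},{"tx":0,"ty":0,"tz":0.055,"rx":0,"ry":0,"rz":0,"jaw":0.1},{"tx":0.028,"ty":-0.005,"tz":0.06,"rx":0,"ry":0,"rz":0,"jaw":0.1},{"tx":0.056,"ty":-0.01,"tz":0.06,"rx":0,"ry":0,"rz":0,"jaw":0.1},{"tx":0.056,"ty":-0.01,"tz":0.06,"rx":0,"ry":0,"rz":0,"jaw":0.1}]'
python3 -m pendant '[{"tx":0,"ty":0,"tz":-0.03,"rx":0,"ry":0,"rz":0,"jaw":0.1},{"tx":0,"ty":0,"tz":-0.06,"rx":0,"ry":0,"rz":0,"jaw":0.1},{"tx":0,"ty":0,"tz":-0.06,"rx":0,"ry":0,"rz":0,"jaw":0.1},{"tx":0,"ty":0,"tz":-0.06,"rx":0,"ry":0,"rz":0,"jaw":-1},{"tx":0,"ty":0,"tz":-0.06,"rx":0,"ry":0,"rz":0,"jaw":-1},{"tx":0,"ty":0,"tz":-0.06,"rx":0,"ry":0,"rz":0,"jaw":-1},{"tx":0,"ty":0,"tz":-0.06,"rx":0,"ry":0,"rz":0,"jaw":-1},{"tx":0,"ty":0,"tz":-0.06,"rx":0,"ry":0,"rz":0,"jaw":-1}]'
python3 -m pendant '[{"tx":0,"ty":0,"tz":0.002,"rx":0,"ry":0,"rz":0,"jaw":-1},{"tx":0,"ty":0,"tz":0.002,"rx":0,"ry":0,"rz":0,"jaw":-1},{"tx":0,"ty":0,"tz":0.002,"rx":0,"ry":0,"rz":0,"jaw":-1}]'
```

```text
time: 6.52
ee_pos: [0.546, -0.34, 0.1128]
ee_rot: [0.268, 3.126, -0.001]
force: [0.4, 0.9, 0.6]
finger_gap: 0.0466
time: 7.18
ee_pos: [0.5416, -0.3405, 0.053]
ee_rot: [0.273, 3.128, -0.001]
force: [-1.5, 1.1, 8.9]
finger_gap: 0.0255
time: 7.43
ee_pos: [0.5412, -0.3402, 0.0541]
ee_rot: [0.273, 3.129, -0.0]
force: [-0.0, -0.5, -1.6]
finger_gap: 0.025
```

```bash
python3 -m pendant '[{"tx":-0.01,"ty":0.0017,"tz":0,"rx":0,"ry":0,"rz":0,"jaw":-1},{"tx":-0.02,"ty":0.0035,"tz":0,"rx":0,"ry":0,"rz":0,"jaw":-1},{"tx":-0.0276,"ty":0.0049,"tz":0,"rx":0,"ry":0,"rz":0,"jaw":-1},{"tx":-0.0276,"ty":0.0049,"tz":0,"rx":0,"ry":0,"rz":0,"jaw":-1},{"tx":-0.0276,"ty":0.0049,"tz":0,"rx":0,"ry":0,"rz":0,"jaw":-1}]'
for i in 1 2 3; do python3 -m pendant '[{"tx":-0.002,"ty":0.00035,"tz":0,"rx":0,"ry":0,"rz":0,"jaw":-1},{"tx":-0.002,"ty":0.00035,"tz":0,"rx":0,"ry":0,"rz":0,"jaw":-1},{"tx":-0.002,"ty":0.00035,"tz":0,"rx":0,"ry":0,"rz":0,"jaw":-1}]' | egrep 'pos|force|gap'; done
```

```text
time: 7.85
ee_pos: [0.5136, -0.3354, 0.0539]
ee_rot: [0.273, 3.129, -0.0]
force: [1.0, 0.4, -1.8]
finger_gap: 0.0247
ee_pos: [0.5118, -0.3349, 0.0538]
force: [0.4, -0.7, -1.0]
finger_gap: 0.0251
ee_pos: [0.5095, -0.3346, 0.0538]
force: [0.5, 0.1, -1.9]
finger_gap: 0.0252
ee_pos: [0.5076, -0.3343, 0.0539]
force: [1.6, -0.1, -2.3]
finger_gap: 0.025
```

```bash
for i in 1 2; do python3 -m pendant '[{"tx":-0.002,"ty":0.00035,"tz":0,"rx":0,"ry":0,"rz":0,"jaw":-1},{"tx":-0.002,"ty":0.00035,"tz":0,"rx":0,"ry":0,"rz":0,"jaw":-1},{"tx":-0.002,"ty":0.00035,"tz":0,"rx":0,"ry":0,"rz":0,"jaw":-1}]' | egrep 'pos|force|gap'; done
```

```text
ee_pos: [0.5056, -0.3339, 0.0539]
force: [3.0, -0.2, -0.9]
finger_gap: 0.0251
ee_pos: [0.5036, -0.3335, 0.0538]
force: [4.3, 0.0, -2.4]
finger_gap: 0.025
```

```bash
for i in 1 2; do python3 -m pendant '[{"tx":-0.0012,"ty":0.0002,"tz":0,"rx":0,"ry":0,"rz":0,"jaw":-1},{"tx":-0.0012,"ty":0.0002,"tz":0,"rx":0,"ry":0,"rz":0,"jaw":-1}]' | egrep 'pos|force'; done; for i in 1 2 3 4; do  python3 -m pendant '[{"tx":0,"ty":0,"tz":0,"rx":0,"ry":0,"rz":0,"jaw":-1}]' | egrep 'pos|force'; done; python3 - <<'E'
from h import *
cv2.imwrite("pics/s6.png",crop(cams.read_camera("side"),290,310,110,90,6))
E
```

```text
ee_pos: [0.5023, -0.3333, 0.0538]
force: [4.8, 0.0, -1.8]
ee_pos: [0.5011, -0.3331, 0.0538]
force: [5.4, -0.8, -1.3]
ee_pos: [0.5012, -0.3331, 0.0538]
force: [5.0, -0.4, -1.5]
ee_pos: [0.5012, -0.3332, 0.0538]
force: [4.7, -0.5, -1.8]
ee_pos: [0.5012, -0.3332, 0.0538]
force: [4.9, -0.4, -2.2]
ee_pos: [0.5012, -0.3331, 0.0538]
force: [4.0, -0.5, -1.3]
```

View pics/s6.png

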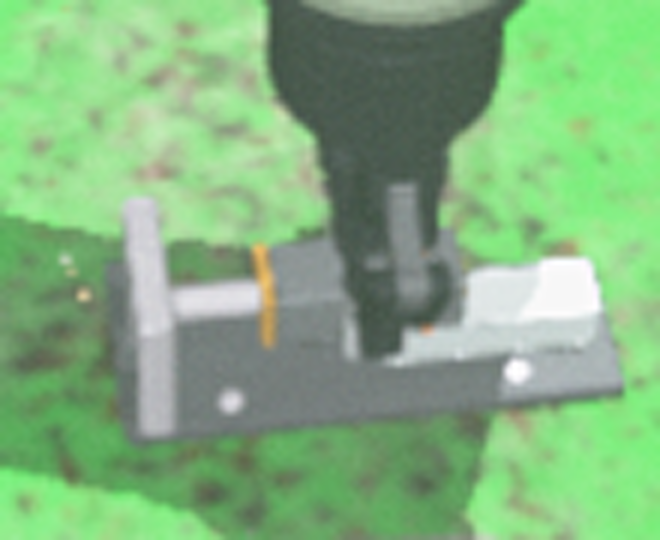

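The nose bears on the plate (contact at (170,300)) with the orange band clear of it. The force is about 4.8 N and rises about 0.41 N/mm, so this one is tired (the sound one would rise 1.75 N/mm). Retract, lift, carry to the tray.

```bash
python3 -m pendant '[{"tx":0.01,"ty":-0.0017,"tz":0,"rx":0,"ry":0,"rz":0,"jaw":-1},{"tx":0.02,"ty":-0.0035,"tz":0.005,"rx":0,"ry":0,"rz":0,"jaw":-1},{"tx":0.025,"ty":-0.004,"tz":0.04,"rx":0,"ry":0,"rz":0,"jaw":-1},{"tx":0.025,"ty":-0.004,"tz":0.08,"rx":0,"ry":0,"rz":0,"jaw":-1},{"tx":0.025,"ty":-0.004,"tz":0.12,"rx":0,"ry":0,"rz":0,"jaw":-1},{"tx":0.025,"ty":-0.004,"tz":0.12,"rx":0,"ry":0,"rz":0,"jaw":-1}]'
for i in 1 2 3; do python3 -m pendant '[{"tx":0.002,"ty":0.03,"tz":0,"rx":0,"ry":0,"rz":0,"jaw":-1},{"tx":0.002,"ty":0.06,"tz":0,"rx":0,"ry":0,"rz":0,"jaw":-1},{"tx":0.002,"ty":0.1,"tz":0,"rx":0,"ry":0,"rz":0,"jaw":-1},{"tx":0.002,"ty":0.14,"tz":0,"rx":0,"ry":0,"rz":0,"jaw":-1},{"tx":0.002,"ty":0.18,"tz":0,"rx":0,"ry":0,"rz":0,"jaw":-1},{"tx":0.002,"ty":0.21,"tz":0,"rx":0,"ry":0,"rz":0,"jaw":-1},{"tx":0.002,"ty":0.238,"tz":0,"rx":0,"ry":0,"rz":0,"jaw":-1},{"tx":0.002,"ty":0.238,"tz":0,"rx":0,"ry":0,"rz":0,"jaw":-1}]'; done
```

```text
time: 10.32
ee_pos: [0.5276, -0.339, 0.1808]
ee_rot: [0.273, 3.123, -0.005]
force: [1.1, -1.6, -1.1]
finger_gap: 0.025
time: 10.98
ee_pos: [0.5276, -0.0935, 0.1734]
ee_rot: [-0.263, -3.129, -0.003]
force: [1.2, 1.3, -1.9]
finger_gap: 0.0252
time: 11.65
ee_pos: [0.5291, 0.1444, 0.1733]
ee_rot: [-0.263, -3.129, -0.002]
force: [-0.1, 0.9, -1.2]
finger_gap: 0.0251
time: 12.32
ee_pos: [0.5302, 0.3822, 0.173]
ee_rot: [-0.264, -3.129, -0.002]
force: [-0.4, 0.4, -1.8]
finger_gap: 0.0254
```

```bash
python3 -m pendant '[{"tx":0.018,"ty":-0.004,"tz":-0.04,"rx":0,"ry":0,"rz":0,"jaw":-1},{"tx":0.018,"ty":-0.004,"tz":-0.08,"rx":0,"ry":0,"rz":0,"jaw":-1},{"tx":0.018,"ty":-0.004,"tz":-0.11,"rx":0,"ry":0,"rz":0,"jaw":-1},{"tx":0.018,"ty":-0.004,"tz":-0.13,"rx":0,"ry":0,"rz":0,"jaw":-1},{"tx":0.018,"ty":-0.004,"tz":-0.139,"rx":0,"ry":0,"rz":0,"jaw":-1},{"tx":0.018,"ty":-0.004,"tz":-0.139,"rx":0,"ry":0,"rz":0,"jaw":-1},{"tx":0.018,"ty":-0.004,"tz":-0.139,"rx":0,"ry":0,"rz":0,"jaw":-1}]'
python3 -m pendant '[{"tx":0,"ty":0,"tz":0,"rx":0,"ry":0,"rz":0,"jaw":0.0},{"tx":0,"ty":0,"tz":0,"rx":0,"ry":0,"rz":0,"jaw":0.0},{"tx":0,"ty":0,"tz":0,"rx":0,"ry":0,"rz":0,"jaw":0.0},{"tx":0,"ty":0,"tz":0,"rx":0,"ry":0,"rz":0,"jaw":0.0},{"tx":0,"ty":0,"tz":0.04,"rx":0,"ry":0,"rz":0,"jaw":0.0},{"tx":0,"ty":0,"tz":0.08,"rx":0,"ry":0,"rz":0,"jaw":0.0},{"tx":0,"ty":0,"tz":0.12,"rx":0,"ry":0,"rz":0,"jaw":0.0},{"tx":0,"ty":0,"tz":0.12,"rx":0,"ry":0,"rz":0,"jaw":0.0}]'
```

```text
time: 12.9
ee_pos: [0.5505, 0.3725, 0.0355]
ee_rot: [0.273, 3.129, -0.0]
force: [0.6, 0.6, -2.1]
finger_gap: 0.0249
time: 13.57
ee_pos: [0.553, 0.3745, 0.1631]
ee_rot: [0.273, 3.122, 0.011]
force: [0.4, 0.2, 0.5]
finger_gap: 0.0427
```

```bash
python3 -m pendant '[{"tx":0.006,"ty":-0.03,"tz":0,"rx":0,"ry":0,"rz":0.018,"jaw":0},{"tx":0.006,"ty":-0.07,"tz":0,"rx":0,"ry":0,"rz":0.018,"jaw":0},{"tx":0.006,"ty":-0.11,"tz":0,"rx":0,"ry":0,"rz":0.018,"jaw":0},{"tx":0.006,"ty":-0.15,"tz":0,"rx":0,"ry":0,"rz":0.018,"jaw":0},{"tx":0.006,"ty":-0.18,"tz":0,"rx":0,"ry":0,"rz":0.018,"jaw":0},{"tx":0.006,"ty":-0.2,"tz":0,"rx":0,"ry":0,"rz":0.018,"jaw":0},{"tx":0.006,"ty":-0.2,"tz":0,"rx":0,"ry":0,"rz":0.018,"jaw":0}]'
python3 -m pendant '[{"tx":0.006,"ty":-0.03,"tz":0,"rx":0,"ry":0,"rz":0,"jaw":0},{"tx":0.006,"ty":-0.07,"tz":0,"rx":0,"ry":0,"rz":0,"jaw":0},{"tx":0.006,"ty":-0.11,"tz":0,"rx":0,"ry":0,"rz":0,"jaw":0},{"tx":0.006,"ty":-0.15,"tz":0,"rx":0,"ry":0,"rz":0,"jaw":0},{"tx":0.006,"ty":-0.18,"tz":-0.02,"rx":0,"ry":0,"rz":0,"jaw":0},{"tx":0.006,"ty":-0.2,"tz":-0.04,"rx":0,"ry":0,"rz":0,"jaw":0},{"tx":0.006,"ty":-0.2,"tz":-0.04,"rx":0,"ry":0,"rz":0,"jaw":0},{"tx":0.006,"ty":-0.2,"tz":-0.04,"rx":0,"ry":0,"rz":0,"jaw":0}]'
```

```text
time: 14.15
ee_pos: [0.5566, 0.1677, 0.1555]
ee_rot: [0.253, 3.13, -0.003]
force: [0.1, -0.2, 0.3]
finger_gap: 0.0426
time: 14.82
ee_pos: [0.5618, -0.0278, 0.1144]
ee_rot: [-0.247, -3.131, 0.0]
force: [0.5, 1.2, 1.4]
finger_gap: 0.0425
```

On target for the second nose. Descend, grip, draw out, lift.

```bash
python3 -m pendant '[{"tx":0,"ty":0,"tz":-0.03,"rx":0,"ry":0,"rz":0,"jaw":0},{"tx":0,"ty":0,"tz":-0.05,"rx":0,"ry":0,"rz":0,"jaw":0},{"tx":0,"ty":0,"tz":-0.0605,"rx":0,"ry":0,"rz":0,"jaw":0},{"tx":0,"ty":0,"tz":-0.0605,"rx":0,"ry":0,"rz":0,"jaw":0}]' && python3 -m pendant '[{"tx":0,"ty":0,"tz":0,"rx":0,"ry":0,"rz":0,"jaw":-1},{"tx":0,"ty":0,"tz":0,"rx":0,"ry":0,"rz":0,"jaw":-1},{"tx":0,"ty":0,"tz":0,"rx":0,"ry":0,"rz":0,"jaw":-1},{"tx":0,"ty":0,"tz":0,"rx":0,"ry":0,"rz":0,"jaw":-1},{"tx":0,"ty":0,"tz":0,"rx":0,"ry":0,"rz":0,"jaw":-1},{"tx":0,"ty":0,"tz":0,"rx":0,"ry":0,"rz":0,"jaw":-1}]' 60
python3 -m pendant '[{"tx":-0.01,"ty":0.0015,"tz":0,"rx":0,"ry":0,"rz":0,"jaw":-1},{"tx":-0.02,"ty":0.003,"tz":0,"rx":0,"ry":0,"rz":0,"jaw":-1},{"tx":-0.03,"ty":0.0047,"tz":0,"rx":0,"ry":0,"rz":0,"jaw":-1},{"tx":-0.03,"ty":0.0047,"tz":0,"rx":0,"ry":0,"rz":0,"jaw":-1}]'
```

```text
time: 15.15
ee_pos: [0.5616, -0.0257, 0.0531]
ee_rot: [-0.242, -3.13, -0.0]
force: [-0.2, 0.6, -0.2]
finger_gap: 0.0426
time: 15.65
ee_pos: [0.5627, -0.0269, 0.0552]
ee_rot: [0.244, 3.13, 0.001]
force: [-1.5, 1.4, 7.8]
finger_gap: 0.0096
time: 15.98
ee_pos: [0.5311, -0.0223, 0.0548]
ee_rot: [-0.244, -3.132, -0.0]
force: [-0.8, -0.8, 3.4]
finger_gap: 0.0102
```

```bash
python3 -m pendant '[{"tx":-0.015,"ty":0.0023,"tz":0,"rx":0,"ry":0,"rz":0,"jaw":-1},{"tx":-0.03,"ty":0.0047,"tz":0,"rx":0,"ry":0,"rz":0,"jaw":-1},{"tx":-0.045,"ty":0.007,"tz":0,"rx":0,"ry":0,"rz":0,"jaw":-1},{"tx":-0.055,"ty":0.0086,"tz":0.002,"rx":0,"ry":0,"rz":0,"jaw":-1},{"tx":-0.06,"ty":0.009,"tz":0.02,"rx":0,"ry":0,"rz":0,"jaw":-1},{"tx":-0.06,"ty":0.009,"tz":0.05,"rx":0,"ry":0,"rz":0,"jaw":-1},{"tx":-0.06,"ty":0.009,"tz":0.08,"rx":0,"ry":0,"rz":0,"jaw":-1},{"tx":-0.06,"ty":0.009,"tz":0.08,"rx":0,"ry":0,"rz":0,"jaw":-1}]'
python3 -m pendant '[{"tx":0.003,"ty":-0.035,"tz":0,"rx":0,"ry":0,"rz":-0.019,"jaw":-1},{"tx":0.007,"ty":-0.07,"tz":0,"rx":0,"ry":0,"rz":-0.019,"jaw":-1},{"tx":0.012,"ty":-0.11,"tz":0,"rx":0,"ry":0,"rz":-0.019,"jaw":-1},{"tx":0.015,"ty":-0.15,"tz":0,"rx":0,"ry":0,"rz":-0.019,"jaw":-1},{"tx":0.015,"ty":-0.19,"tz":0,"rx":0,"ry":0,"rz":-0.019,"jaw":-1},{"tx":0.015,"ty":-0.22,"tz":0,"rx":0,"ry":0,"rz":-0.019,"jaw":-1},{"tx":0.015,"ty":-0.25,"tz":0,"rx":0,"ry":0,"rz":-0.019,"jaw":-1},{"tx":0.015,"ty":-0.25,"tz":0,"rx":0,"ry":0,"rz":-0.019,"jaw":-1}]'
python3 -m pendant '[{"tx":0,"ty":-0.035,"tz":0,"rx":0,"ry":0,"rz":0,"jaw":-1},{"tx":0,"ty":-0.067,"tz":0,"rx":0,"ry":0,"rz":0,"jaw":-1},{"tx":0,"ty":-0.067,"tz":-0.03,"rx":0,"ry":0,"rz":0,"jaw":-1},{"tx":0,"ty":-0.067,"tz":-0.06,"rx":0,"ry":0,"rz":0,"jaw":-1},{"tx":0,"ty":-0.067,"tz":-0.07,"rx":0,"ry":0,"rz":0,"jaw":-1},{"tx":0,"ty":-0.067,"tz":-0.07,"rx":0,"ry":0,"rz":0,"jaw":-1},{"tx":0,"ty":-0.067,"tz":-0.07,"rx":0,"ry":0,"rz":0,"jaw":-1}]'
```

```text
time: 16.65
ee_pos: [0.4743, -0.0136, 0.1388]
ee_rot: [0.245, 3.126, 0.002]
force: [2.3, -0.2, -1.0]
finger_gap: 0.0097
time: 17.32
ee_pos: [0.4861, -0.27, 0.1345]
ee_rot: [0.284, 3.128, -0.005]
force: [-1.3, -0.2, -2.9]
finger_gap: 0.0096
time: 17.9
ee_pos: [0.4873, -0.3303, 0.0647]
ee_rot: [-0.274, -3.129, -0.0]
force: [1.4, -0.4, -2.2]
finger_gap: 0.0101
```

```bash
python3 -m pendant '[{"tx":0,"ty":0,"tz":-0.005,"rx":0,"ry":0,"rz":0,"jaw":-1},{"tx":0,"ty":0,"tz":-0.01,"rx":0,"ry":0,"rz":0,"jaw":-1},{"tx":0,"ty":0,"tz":-0.01,"rx":0,"ry":0,"rz":0,"jaw":-1}]'; python3 -m pendant '[{"tx":0,"ty":0,"tz":-0.002,"rx":0,"ry":0,"rz":0,"jaw":-1},{"tx":0,"ty":0,"tz":-0.002,"rx":0,"ry":0,"rz":0,"jaw":-1}]';python3 - <<'E'
from h import *
cv2.imwrite("pics/s7.png",np.hstack([crop(cams.read_camera("side"),290,310,110,110,3),crop(cams.read_camera("side"),240,120,110,110,3)]))
E
```

```text
time: 18.15
ee_pos: [0.4874, -0.3303, 0.0544]
ee_rot: [0.274, 3.129, -0.0]
force: [1.3, 0.1, -1.7]
finger_gap: 0.0095
time: 18.32
ee_pos: [0.4876, -0.3306, 0.053]
ee_rot: [0.274, 3.128, -0.001]
force: [-0.9, 1.5, 10.3]
finger_gap: 0.01
```

View pics/s7.png

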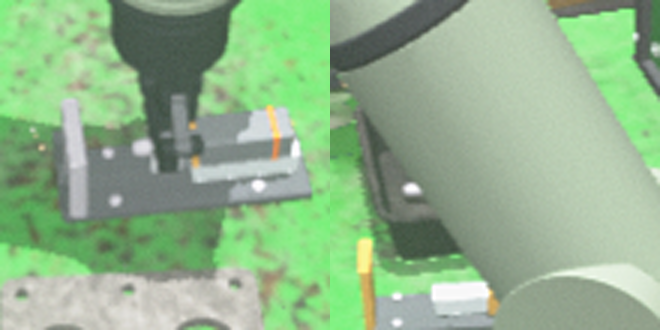

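The second plunger rests on the rail as the first did; the first one's nose is visible inside the tray at (412,188). Regrip by the barrel and approach the plate.

```bash
python3 -m pendant '[{"tx":0,"ty":0,"tz":0,"rx":0,"ry":0,"rz":0,"jaw":0.1},{"tx":0,"ty":0,"tz":0,"rx":0,"ry":0,"rz":0,"jaw":0.1},{"tx":0,"ty":0,"tz":0,"rx":0,"ry":0,"rz":0,"jaw":0.1},{"tx":0,"ty":0,"tz":0.03,"rx":0,"ry":0,"rz":0,"jaw":0.1},{"tx":0,"ty":0,"tz":0.055,"rx":0,"ry":0,"rz":0,"jaw":0.1},{"tx":0.028,"ty":-0.005,"tz":0.06,"rx":0,"ry":0,"rz":0,"jaw":0.1},{"tx":0.055,"ty":-0.01,"tz":0.06,"rx":0,"ry":0,"rz":0,"jaw":0.1},{"tx":0.055,"ty":-0.01,"tz":0.06,"rx":0,"ry":0,"rz":0,"jaw":0.1}]'
python3 -m pendant '[{"tx":0,"ty":0,"tz":-0.03,"rx":0,"ry":0,"rz":0,"jaw":0.1},{"tx":0,"ty":0,"tz":-0.06,"rx":0,"ry":0,"rz":0,"jaw":0.1},{"tx":0,"ty":0,"tz":-0.06,"rx":0,"ry":0,"rz":0,"jaw":0.1},{"tx":0,"ty":0,"tz":-0.06,"rx":0,"ry":0,"rz":0,"jaw":-1},{"tx":0,"ty":0,"tz":-0.06,"rx":0,"ry":0,"rz":0,"jaw":-1},{"tx":0,"ty":0,"tz":-0.06,"rx":0,"ry":0,"rz":0,"jaw":-1},{"tx":0,"ty":0,"tz":-0.06,"rx":0,"ry":0,"rz":0,"jaw":-1},{"tx":0,"ty":0,"tz":-0.06,"rx":0,"ry":0,"rz":0,"jaw":-1}]'
python3 -m pendant '[{"tx":0,"ty":0,"tz":0.002,"rx":0,"ry":0,"rz":0,"jaw":-1},{"tx":0,"ty":0,"tz":0.002,"rx":0,"ry":0,"rz":0,"jaw":-1},{"tx":0,"ty":0,"tz":0.002,"rx":0,"ry":0,"rz":0,"jaw":-1}]'
python3 -m pendant '[{"tx":-0.01,"ty":0.0017,"tz":0,"rx":0,"ry":0,"rz":0,"jaw":-1},{"tx":-0.02,"ty":0.0035,"tz":0,"rx":0,"ry":0,"rz":0,"jaw":-1},{"tx":-0.0276,"ty":0.0049,"tz":0,"rx":0,"ry":0,"rz":0,"jaw":-1},{"tx":-0.0276,"ty":0.0049,"tz":0,"rx":0,"ry":0,"rz":0,"jaw":-1},{"tx":-0.0276,"ty":0.0049,"tz":0,"rx":0,"ry":0,"rz":0,"jaw":-1}]'
for i in 1 2 3; do python3 -m pendant '[{"tx":-0.002,"ty":0.00035,"tz":0,"rx":0,"ry":0,"rz":0,"jaw":-1},{"tx":-0.002,"ty":0.00035,"tz":0,"rx":0,"ry":0,"rz":0,"jaw":-1},{"tx":-0.002,"ty":0.00035,"tz":0,"rx":0,"ry":0,"rz":0,"jaw":-1}]' | egrep 'pos|force|gap'; done
```

```text
time: 19.08
ee_pos: [0.5469, -0.3403, 0.1133]
ee_rot: [0.27, 3.125, -0.001]
force: [-0.2, 0.6, -0.2]
finger_gap: 0.0473
time: 19.75
ee_pos: [0.5426, -0.3408, 0.0535]
ee_rot: [0.274, 3.128, -0.001]
force: [-1.7, 0.7, 9.4]
finger_gap: 0.0253
time: 20.0
ee_pos: [0.5422, -0.3405, 0.0546]
ee_rot: [0.274, 3.129, -0.0]
force: [-0.5, 0.3, -1.1]
finger_gap: 0.025
time: 20.42
ee_pos: [0.5146, -0.3357, 0.0544]
ee_rot: [0.275, 3.129, -0.0]
force: [0.5, -0.5, -0.9]
finger_gap: 0.0251
ee_pos: [0.5128, -0.3352, 0.0543]
force: [-0.8, 0.1, -1.9]
finger_gap: 0.0251
ee_pos: [0.5105, -0.3348, 0.0543]
force: [0.4, -0.4, -1.3]
finger_gap: 0.0249
ee_pos: [0.5086, -0.3345, 0.0544]
force: [-0.0, 0.2, -2.6]
finger_gap: 0.0252
```

```bash
for i in 1 2 3; do python3 -m pendant '[{"tx":-0.002,"ty":0.00035,"tz":0,"rx":0,"ry":0,"rz":0,"jaw":-1},{"tx":-0.002,"ty":0.00035,"tz":0,"rx":0,"ry":0,"rz":0,"jaw":-1},{"tx":-0.002,"ty":0.00035,"tz":0,"rx":0,"ry":0,"rz":0,"jaw":-1}]' | egrep 'pos|force|gap'; done
```

```text
ee_pos: [0.5069, -0.3342, 0.0545]
force: [3.2, -1.0, -3.1]
finger_gap: 0.0252
ee_pos: [0.5054, -0.3339, 0.0546]
force: [6.9, -1.2, -3.1]
finger_gap: 0.0251
ee_pos: [0.5039, -0.3337, 0.0548]
force: [9.4, -1.0, -3.5]
finger_gap: 0.025
```

```bash
python3 -m pendant '[{"tx":-0.0015,"ty":0.00025,"tz":0,"rx":0,"ry":0,"rz":0,"jaw":-1},{"tx":-0.0015,"ty":0.00025,"tz":0,"rx":0,"ry":0,"rz":0,"jaw":-1},{"tx":-0.0015,"ty":0.00025,"tz":0,"rx":0,"ry":0,"rz":0,"jaw":-1}]' | egrep 'pos|force|gap';python3 -m pendant '[{"tx":-0.0008,"ty":0.00015,"tz":0,"rx":0,"ry":0,"rz":0,"jaw":-1},{"tx":-0.0008,"ty":0.00015,"tz":0,"rx":0,"ry":0,"rz":0,"jaw":-1},{"tx":-0.0008,"ty":0.00015,"tz":0,"rx":0,"ry":0,"rz":0,"jaw":-1},{"tx":-0.0008,"ty":0.00015,"tz":0,"rx":0,"ry":0,"rz":0,"jaw":-1},{"tx":-0.0008,"ty":0.00015,"tz":0,"rx":0,"ry":0,"rz":0,"jaw":-1}]'
```

```text
ee_pos: [0.5028, -0.3335, 0.0548]
force: [10.5, -1.0, -3.6]
finger_gap: 0.0251
time: 22.58
ee_pos: [0.5022, -0.3334, 0.0549]
ee_rot: [0.273, 3.126, -0.002]
force: [12.4, -2.3, -2.3]
finger_gap: 0.025
```

The force rises about 1.75 N/mm to 12.4 N at about 6 mm in: this is the sound one, and the two agree with the spec. Retract, lift, carry to the carrier.

```bash
python3 -m pendant '[{"tx":0.01,"ty":-0.0017,"tz":0,"rx":0,"ry":0,"rz":0,"jaw":-1},{"tx":0.02,"ty":-0.0035,"tz":0.005,"rx":0,"ry":0,"rz":0,"jaw":-1},{"tx":0.025,"ty":-0.004,"tz":0.04,"rx":0,"ry":0,"rz":0,"jaw":-1},{"tx":0.025,"ty":-0.004,"tz":0.08,"rx":0,"ry":0,"rz":0,"jaw":-1},{"tx":0.025,"ty":-0.004,"tz":0.12,"rx":0,"ry":0,"rz":0,"jaw":-1},{"tx":0.025,"ty":-0.004,"tz":0.12,"rx":0,"ry":0,"rz":-0.032,"jaw":-1},{"tx":0.025,"ty":-0.004,"tz":0.12,"rx":0,"ry":0,"rz":-0.032,"jaw":-1}]'
for i in 1 2; do python3 -m pendant '[{"tx":-0.005,"ty":0.03,"tz":0,"rx":0,"ry":0,"rz":0,"jaw":-1},{"tx":-0.01,"ty":0.06,"tz":0,"rx":0,"ry":0,"rz":0,"jaw":-1},{"tx":-0.017,"ty":0.1,"tz":0,"rx":0,"ry":0,"rz":0,"jaw":-1},{"tx":-0.017,"ty":0.14,"tz":0,"rx":0,"ry":0,"rz":0,"jaw":-1},{"tx":-0.017,"ty":0.18,"tz":0,"rx":0,"ry":0,"rz":0,"jaw":-1},{"tx":-0.017,"ty":0.22,"tz":0,"rx":0,"ry":0,"rz":0,"jaw":-1},{"tx":-0.017,"ty":0.26,"tz":0,"rx":0,"ry":0,"rz":0,"jaw":-1},{"tx":-0.017,"ty":0.26,"tz":0,"rx":0,"ry":0,"rz":0,"jaw":-1}]'; done; python3 -m pendant '[{"tx":0,"ty":0,"tz":0,"rx":0,"ry":0,"rz":0,"jaw":-1},{"tx":0,"ty":0,"tz":0,"rx":0,"ry":0,"rz":0,"jaw":-1}]'
```

```text
time: 23.17
ee_pos: [0.5256, -0.3376, 0.1765]
ee_rot: [0.327, 3.122, -0.002]
force: [-0.5, -0.6, -3.0]
finger_gap: 0.0252
time: 23.83
ee_pos: [0.5075, -0.069, 0.1731]
ee_rot: [-0.309, -3.123, -0.004]
force: [1.7, 1.6, -1.4]
finger_gap: 0.0252
time: 24.5
ee_pos: [0.4896, 0.1908, 0.1731]
ee_rot: [-0.309, -3.124, -0.003]
force: [-0.6, 2.1, -2.1]
finger_gap: 0.0248
time: 24.67
ee_pos: [0.4906, 0.1822, 0.1733]
ee_rot: [-0.323, -3.123, 0.003]
force: [-0.1, -0.8, -2.1]
finger_gap: 0.0249
```

```bash
python3 -m pendant '[{"tx":0,"ty":0.0005,"tz":-0.03,"rx":0,"ry":0,"rz":0,"jaw":-1},{"tx":0,"ty":0.0005,"tz":-0.06,"rx":0,"ry":0,"rz":0,"jaw":-1},{"tx":0,"ty":0.0005,"tz":-0.09,"rx":0,"ry":0,"rz":0,"jaw":-1},{"tx":0,"ty":0.0005,"tz":-0.104,"rx":0,"ry":0,"rz":0,"jaw":-1},{"tx":0,"ty":0.0005,"tz":-0.104,"rx":0,"ry":0,"rz":0,"jaw":-1},{"tx":0,"ty":0.0005,"tz":-0.104,"rx":0,"ry":0,"rz":0,"jaw":-1}]'
for i in 1 2 3; do python3 -m pendant '[{"tx":-0.002,"ty":0.0004,"tz":0,"rx":0,"ry":0,"rz":0,"jaw":-1},{"tx":-0.002,"ty":0.0004,"tz":0,"rx":0,"ry":0,"rz":0,"jaw":-1},{"tx":-0.002,"ty":0.0004,"tz":0,"rx":0,"ry":0,"rz":0,"jaw":-1}]' | egrep 'pos|force|gap'; done
```

```text
time: 25.17
ee_pos: [0.491, 0.1819, 0.0699]
ee_rot: [-0.327, -3.123, 0.002]
force: [-0.3, 0.2, -1.2]
finger_gap: 0.0247
ee_pos: [0.4896, 0.1839, 0.0714]
force: [-0.6, -0.1, -0.9]
finger_gap: 0.025
ee_pos: [0.4872, 0.1844, 0.0706]
force: [0.7, -0.3, -1.7]
finger_gap: 0.0248
ee_pos: [0.4851, 0.1847, 0.0703]
force: [0.4, 0.6, -1.2]
finger_gap: 0.0253
```

```bash
for i in 1 2 3 4; do python3 -m pendant '[{"tx":-0.002,"ty":0.0004,"tz":0,"rx":0,"ry":0,"rz":0,"jaw":-1},{"tx":-0.002,"ty":0.0004,"tz":0,"rx":0,"ry":0,"rz":0,"jaw":-1},{"tx":-0.002,"ty":0.0004,"tz":0,"rx":0,"ry":0,"rz":0,"jaw":-1}]' | egrep 'pos|force|gap'; done
```

```text
ee_pos: [0.4831, 0.1851, 0.0703]
force: [0.8, 0.7, -1.4]
finger_gap: 0.0252
ee_pos: [0.4813, 0.1855, 0.0703]
force: [1.4, -0.3, -1.3]
finger_gap: 0.0251
ee_pos: [0.4796, 0.1858, 0.0704]
force: [3.7, -0.7, -1.6]
finger_gap: 0.025
ee_pos: [0.478, 0.1862, 0.0705]
force: [7.1, -2.0, -2.7]
finger_gap: 0.0252
```

```bash
for i in 1 2 3; do python3 -m pendant '[{"tx":-0.0018,"ty":0.0004,"tz":0,"rx":0,"ry":0,"rz":0,"jaw":-1},{"tx":-0.0018,"ty":0.0004,"tz":0,"rx":0,"ry":0,"rz":0,"jaw":-1},{"tx":-0.0018,"ty":0.0004,"tz":0,"rx":0,"ry":0,"rz":0,"jaw":-1}]' | egrep 'pos|rot|force|gap'; done
```

```text
ee_pos: [0.4766, 0.1865, 0.0706]
ee_rot: [0.325, 3.122, 0.001]
force: [9.4, -2.7, -2.9]
finger_gap: 0.0248
ee_pos: [0.4753, 0.1868, 0.0707]
ee_rot: [0.325, 3.122, 0.001]
force: [11.4, -4.2, -3.1]
finger_gap: 0.025
ee_pos: [0.4739, 0.1871, 0.0708]
ee_rot: [0.325, 3.121, 0.001]
force: [13.9, -3.8, -2.9]
finger_gap: 0.0252
```

```bash
python3 -m pendant '[{"tx":0,"ty":0,"tz":-0.003,"rx":0,"ry":0,"rz":0,"jaw":-1},{"tx":0,"ty":0,"tz":-0.006,"rx":0,"ry":0,"rz":0,"jaw":-1},{"tx":0,"ty":0,"tz":-0.008,"rx":0,"ry":0,"rz":0,"jaw":-1},{"tx":0,"ty":0,"tz":-0.01,"rx":0,"ry":0,"rz":0,"jaw":-1},{"tx":0,"ty":0,"tz":-0.01,"rx":0,"ry":0,"rz":0,"jaw":-1}]'; for i in 1 2; do python3 -m pendant '[{"tx":0,"ty":0,"tz":-0.002,"rx":0,"ry":0,"rz":0,"jaw":-1},{"tx":0,"ty":0,"tz":-0.002,"rx":0,"ry":0,"rz":0,"jaw":-1}]' | egrep 'pos|force'; done
```

```text
time: 28.08
ee_pos: [0.4742, 0.1875, 0.061]
ee_rot: [0.326, 3.12, 0.003]
force: [12.6, -2.8, 7.0]
finger_gap: 0.0251
ee_pos: [0.4742, 0.1876, 0.0591]
force: [12.7, -1.7, 7.6]
ee_pos: [0.4742, 0.1877, 0.0571]
force: [13.3, -1.9, 6.1]
```

```bash
for i in 1 2 3; do python3 -m pendant '[{"tx":0,"ty":0,"tz":-0.0015,"rx":0,"ry":0,"rz":0,"jaw":-1},{"tx":0,"ty":0,"tz":-0.0015,"rx":0,"ry":0,"rz":0,"jaw":-1}]' | egrep 'pos|force'; done; python3 - <<'E'
from h import *
cv2.imwrite("pics/s8.png",crop(cams.read_camera("side"),235,150,110,100,6))
E
```

```text
ee_pos: [0.4743, 0.1876, 0.0557]
force: [13.6, -2.6, 6.8]
ee_pos: [0.4743, 0.1876, 0.0541]
force: [12.9, -2.9, 7.9]
ee_pos: [0.4743, 0.1877, 0.0534]
force: [7.7, -3.3, 26.0]
```

View pics/s8.png

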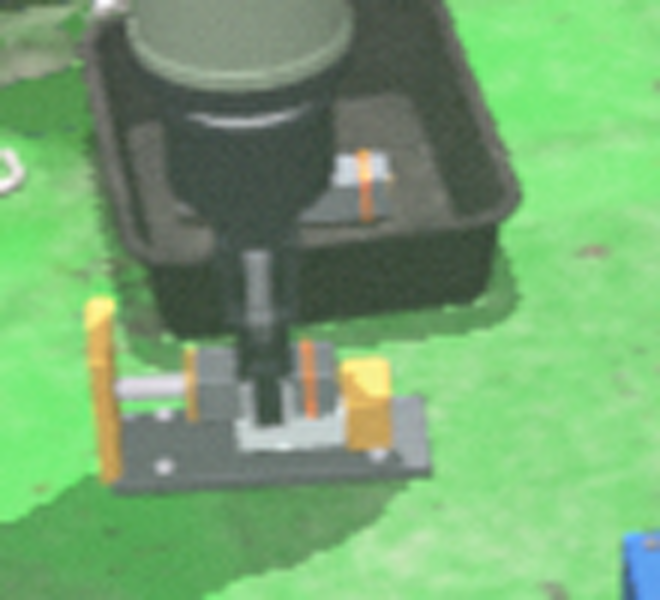

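The plunger lies on the carrier rail, nose on the plate, tail clear in front of the shoulder (gap at about (337,385)); the other lies in the tray (orange band at (365,185)). Ease back, release, lift.

```bash
python3 -m pendant '[{"tx":0.001,"ty":-0.0002,"tz":0.0005,"rx":0,"ry":0,"rz":0,"jaw":-1},{"tx":0.002,"ty":-0.0004,"tz":0.001,"rx":0,"ry":0,"rz":0,"jaw":-1},{"tx":0.002,"ty":-0.0004,"tz":0.001,"rx":0,"ry":0,"rz":0,"jaw":-1}]'
python3 -m pendant '[{"tx":0,"ty":0,"tz":0,"rx":0,"ry":0,"rz":0,"jaw":-0.3},{"tx":0,"ty":0,"tz":0,"rx":0,"ry":0,"rz":0,"jaw":0.1},{"tx":0,"ty":0,"tz":0,"rx":0,"ry":0,"rz":0,"jaw":0.1},{"tx":0,"ty":0,"tz":0,"rx":0,"ry":0,"rz":0,"jaw":0.1},{"tx":0,"ty":0,"tz":0,"rx":0,"ry":0,"rz":0,"jaw":0.1}]'
python3 -m pendant '[{"tx":0,"ty":0,"tz":0.02,"rx":0,"ry":0,"rz":0,"jaw":0.1},{"tx":0,"ty":0,"tz":0.04,"rx":0,"ry":0,"rz":0,"jaw":0.1},{"tx":0,"ty":0,"tz":0.08,"rx":0,"ry":0,"rz":0,"jaw":0.1},{"tx":0,"ty":0,"tz":0.12,"rx":0,"ry":0,"rz":0,"jaw":0.1},{"tx":0,"ty":0,"tz":0.16,"rx":0,"ry":0,"rz":0,"jaw":0.1},{"tx":0,"ty":0,"tz":0.16,"rx":0,"ry":0,"rz":0,"jaw":0.1},{"tx":0,"ty":0,"tz":0.16,"rx":0,"ry":0,"rz":0,"jaw":0.1}]'
python3 -m pendant '[{"tx":0,"ty":-0.04,"tz":0,"rx":0,"ry":0,"rz":0,"jaw":0.1},{"tx":0,"ty":-0.08,"tz":0,"rx":0,"ry":0,"rz":0,"jaw":0.1},{"tx":0,"ty":-0.12,"tz":0,"rx":0,"ry":0,"rz":0,"jaw":0.1},{"tx":0,"ty":-0.16,"tz":0,"rx":0,"ry":0,"rz":0,"jaw":0.1},{"tx":0,"ty":-0.2,"tz":0,"rx":0,"ry":0,"rz":0,"jaw":0.1},{"tx":0,"ty":-0.2,"tz":0,"rx":0,"ry":0,"rz":0,"jaw":0.1}]'
python3 - <<'E'
from h import *
t=cams.read_camera("top");s=cams.read_camera("side")
cv2.imwrite("pics/f.png",np.vstack([np.hstack([crop(s,245,180,70,60,5),crop(t,230,225,65,60,5)]),np.hstack([crop(s,240,140,85,70,4),crop(t,110,190,83,70,4)])[:, :675]]) if 0 else np.hstack([crop(s,225,140,100,110,4),crop(t,230,220,70,110,4)]))
E
```

```text
time: 29.22
ee_pos: [0.4759, 0.1872, 0.0536]
ee_rot: [0.325, 3.121, 0.003]
force: [9.7, -1.6, 0.3]
finger_gap: 0.0252
time: 29.63
ee_pos: [0.4735, 0.1871, 0.0527]
ee_rot: [-0.324, -3.124, 0.0]
force: [1.4, 0.1, 0.3]
finger_gap: 0.0471
time: 30.22
ee_pos: [0.4745, 0.1875, 0.2148]
ee_rot: [0.324, 3.122, 0.004]
force: [0.5, -1.2, -0.0]
finger_gap: 0.047
time: 30.72
ee_pos: [0.4725, -0.0204, 0.2119]
ee_rot: [-0.337, -3.122, 0.004]
force: [0.0, -1.0, 0.2]
finger_gap: 0.047
```

View pics/f.png

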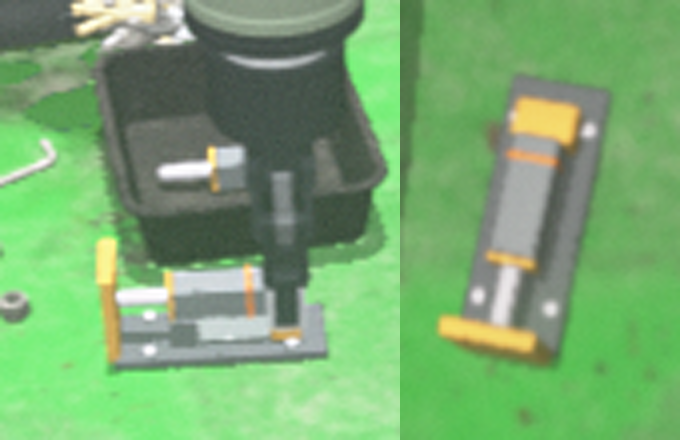

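The sound plunger lies in line on the carrier rail, nose on the plate and tail at the shoulder (top view (525,140)). The tired one lies flat in the tray, and the gripper is clear. Handing in.

```bash
python3 -m pendant '[{"tx":0,"ty":0,"tz":0,"rx":0,"ry":0,"rz":0,"jaw":0.1},{"tx":0,"ty":0,"tz":0,"rx":0,"ry":0,"rz":0,"jaw":0.1},{"tx":0,"ty":0,"tz":0,"rx":0,"ry":0,"rz":0,"jaw":0.1}]'; python3 -c "from rig import ticket; print(ticket.sign_off())"
```

```text
time: 31.07
ee_pos: [0.4737, -0.0118, 0.2124]
ee_rot: [-0.321, -3.125, -0.0]
force: [0.7, 0.0, 0.2]
finger_gap: 0.0471
the job is handed in; nothing more can be done
None
```

I tested both plungers on the stand. The tired one is in the black tray and the sound one is loaded in the brass carrier. I handed the job in at 31 s; the sign-off gave no verdict.

- **Tired plunger (rack lane y = -40):** the force rose about 0.4 N/mm to about 4.8 N. By the spring figures that is about 8 mm in, and by arm travel about 6.5 mm, so it went deeper than the half-way asked.
- **Sound plunger (rack lane y = +40):** the force rose about 1.75 N/mm to 12.4 N, about 6 mm in.
- **Last pictures:** the loaded plunger lies in line on the carrier rail, nose on the end plate and tail against the shoulder. The tired one lies flat in the tray, and the gripper is clear of everything.
- **Not measured:** the nose force on the carrier plate after release. I take it as about 10 N, because the plunger only fits there with its nose 5 mm in. I also did not check the bearing and bolt in the last pictures, but no move was planned to touch them.

No check failed. The only disagreement was the tired plunger's press depth, given above.

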